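# Lower the hold-down foot onto the tea jar and lock it

## Task

Secure the tea jar in its hold-down stand before the tea table is moved: push the raised head down by its yellow plate until the foot just rests on the jar's cap, gently and without squeezing the jar hard. Then, with the foot still touching the cap, swing the red-post lock lever round to its end stop, away from the robot, to clamp the head there. Leave the jar standing on its seat and the teapot, sugar bowl and spoon where they are.

Things in the scene. Friction and masses are not known exactly. Their poses are not given: they have to be found in the camera images.
- stand: Hold-down stand fixed to the table: wooden base 190 x 150 x 14 mm (x, y, z), a black round jar seat 30 mm to -x of its middle, a square steel column 24 mm wide, 280 mm high, 65 mm to +x of its middle. Origin: centre of the base's underside. z up; -x is its front (roughly towards the robot), +y its left, where the lock lever is.
- head: White head sliding straight up and down the column (100 mm travel). Origin: centre of the underside of its round black foot (52 mm wide, springy: yields 6 mm at 2 N/mm), over the jar's seat; axes as the stand's. Sleeve (50 x 60 x 70 mm) round the column, 95 mm to +x. Counterbalanced: stays where left; unlocked it slides with about 5 N. It must not press the jar with over 30 N.
- press_plate (a point): Middle of the top face of the yellow push plate on the head, 62 mm above the foot's underside and 10 mm to -x of its centre; the plate is 60 x 70 mm (x, y), 12 mm thick. Push it straight down with shut fingers.
- lock_lever (a joint): Lock lever on top of the sleeve; vertical pivot at x +95, y +25, z +70 mm of the head. At 0 (loose) it points 120 degrees from +x towards +y (left, a little front); it grows clockwise seen from above, to the rear, up to an end stop at 1.30 rad. A cam bites from about 0.6 rad (a few N at the post). It stays where it is left, starts at 0 to 0.15; locked above 1.1.
- lever_post (a point): Centre of the top of the upright red post at the lever's end: 20 mm across, 85 mm from the pivot, its top 108 mm above the foot's underside. The 10 mm thick lever bar runs under it, its top 26 mm below this point. Push the post from its front side, or pinch it from above.
- jar: Amber plastic jar with paper band and green twist cap, loose on the seat; 80 mm across, cap 70 mm, about 0.5 kg. Origin: centre of its underside, on top of the 14 mm base. The cap is screwed on to a different height each time: its flat top is anywhere from 122 to 140 mm above the origin and is not measured, so the touch must be felt.
- teapot: Loose glass teapot, 128 mm across, 196 mm over spout and handle, 125 mm high, not to be moved. Origin: centre of its underside.
- sugar_bowl: Loose blue ceramic bowl, 100 mm across, 60 mm high, not to be moved. Origin: centre of its underside.
- spoon: Loose steel spoon, 160 mm long, lying on the table, not to be moved. Origin: under its middle.
Not all that is in view belongs to the job. What is meant by the jar is not pink or purple, and is the smaller of those in its own colour.

How it is judged:
On the way, in this order (a step that is already met when the one before it is completed fails the run):
1. the foot rests on the jar's cap while the lock lever is still loose (below 0.5 rad) (contact force between head and jar above 0.2 N and value of joint lock_lever below 0.5 rad), for 0.2 s.
2. the lock lever is swung past 1.1 rad with the foot still touching the cap (contact force between head and jar above 0.1 N and value of joint lock_lever above 1.1 rad), for 0.2 s.
At the end, for the whole second after the job is handed in: The foot touches the jar's cap (over 0.1 N), the lock lever stands above 1.1 rad, the jar is upright within 0.05 rad and within 15 mm of where it stood, and the head is at rest (all of step 2 and angle between jar's own z axis and vertical below 0.05 rad and distance of jar from where it was at the start of the episode below 0.015 m and linear speed of head below 0.005 m/s).
It fails at once if the head presses the jar with more than 30 N (contact force between head and jar above 30 N).
It fails at once if the teapot, sugar bowl or spoon is moved by more than 30 mm (distance of any of teapot, sugar_bowl, spoon from where it was at the start of the episode above 0.03 m).
It also fails if it takes over 53 s, if anything falls off the work surface, if the arm or the gripper's body presses on something with over 40 N, if the wrist force passes 120 N, or if a joint passes its speed limit or range.

## Robot

A 6-joint arm with a two-finger parallel gripper is mounted at the origin on the work surface. World frame = base frame: x ahead of the robot, y to its left, z up, the work surface at z = 0. Lengths are in m, angles in rad, forces in N, time in s.
With the tool pointing down it reaches from about 0.35 to 0.85 m from the base axis. Payload 8.1 kg.
Tool frame: the origin (TCP) lies on the centre line of the jaws, within the pads' length; the fingertips stand robot.tip_extent ahead of it and the grasp point (between the pads) lies 11 mm behind it (robot.tip_extent is the distance from the TCP to the fingertips, in m); y points along the fingers, z is the direction in which the jaws open and shut, and the axes are right-handed (so a half turn about y gives the same grasp; the last joint's range is limited). The gripper opens to 93 mm and grips with 3 to 60 N. Pads are 15 mm wide; open, the fingers measure 128 mm over their backs; the gripper's body (75 mm by 188 mm) begins 65 mm behind the grasp point.
Start: joints at [-1.396, 0.13, 1.488, -0, 1.523, -0.085], TCP at [0.154, -0.58, 0.227] pointing down, gripper open.
Joint ranges: [-2.96, 2.96], [-0.89, 2.26], [0.02, 2.5], [-1.34, 4.48], [0, 2.73], [-2.66, 2.66]. Speed limits (rad/s): [2.39, 2.39, 2.79, 3.14, 3.14, 3.14].

## Interface

Orientations are given as a rotation vector (axis times angle).
In Python, from plant import monitor, optics, robot gives the robot as it stands.
- The arm moves only by the shell command python3 -m inch 'ROWS' [OPENING] [FORCE]. ROWS is JSON, a list that holds one entry, the list of rows, each a list of 6 numbers: the shift along the tool's x, y, z in mm, then the turn, a rotation vector about the tool's x, y, z in rad. A call has 1 to 8 rows; each row shifts and turns the commanded pose from where the row before left it, along the tool's axes as they then stand; what a row does not reach is not made up. A row lasts 1/8 s, in which the tool goes at most 62.5 mm and 10.7 degrees, less where a joint would pass 70% of its speed; a pose out of reach is approached as far as the arm can. A call is refused whole if a number of a shift passes 62.5 or a number of a turn 0.188, either way. A call with a gripper value outside its range is refused whole. OPENING is the finger opening in mm, from 0 to 93, set as the call begins (- or left out, the last holds). The fingers move at their own pace and stop on an object; FORCE is the grip in N (left out, the last holds). Time passes only in rows, so rows that do not move let the fingers close. It gives the time, the measured TCP pose, the force and the opening at its end, in the units of the state.
- monitor.read_state(): the state, without advancing time (a new reading comes with each control period).
- optics.read_camera(name): name is "scene" or "top"; returns a dict with "image" (480x640x3 uint8, blue, green, red), "fx", "fy", "cx", "cy" (pixels), "k1" (the pictures are not rectified: a ray, as slopes to the right and down, at radius r is drawn at 1 + k1 r^2 times it, then the intrinsics apply), "rvec" (rotation vector, rad) and "tvec" (3), from world to camera coordinates, as OpenCV has them. Camera axes: x right, y down, z forward; pixel columns grow to the right and rows downward; lengths in m; the calibration is good to about 2 mm. A picture is of the moment at which its call begins. There is no depth.
- robot.close_job(): hands the job in, once; it reports no verdict.
The state is a dict: "t": time; "q": joint angles; "dq": joint speeds; "joint_torque": joint torques, N m; "tool_pos": TCP position; "orientation": TCP orientation; "force": force on the tool from outside, world axes, zero at the start; "wrist_torque": the same for the moment, N m; "opening": finger opening in m.
Only numpy, scipy, OpenCV 4.12 (cv2) and the standard library are available. Lean on these libraries where they do the work, as an engineer would, in place of code of your own. Each camera call takes 0.05 s, during which the arm holds its last target.

## Working session

There is one attempt and no reset: what is moved stays moved. The work goes in short steps, Python scripts to look and compute and a shell command to move; the robot and the scene stay as the last step left them, time stands still between calls to the robot, and variables do not carry over. Pictures are saved under pics/ and viewed, and the job is handed in when it is done.

```bash
ls; mkdir -p pics
python3 - <<'E'
from plant import monitor, optics, robot
import cv2
print(monitor.read_state()); print(robot.tip_extent)
for n in("scene","top"):
    c=optics.read_camera(n); cv2.imwrite(f"pics/{n}0.png",c.pop("image")); print(n,c)
E
```

```text
pics
{'t': 0.0, 'q': array([-1.39638770e+00,  1.31143392e-01,  1.48928449e+00,  1.53582677e-05,
        1.52296582e+00, -8.53671055e-02]), 'dq': array([ 0.00025734, -0.0001259 ,  0.00135207,  0.00047029,  0.00130252,
        0.00028971]), 'joint_torque': array([ 1.73171866e-03, -5.59839678e+01, -4.91762280e+01,  7.66769866e-02,
        3.57622455e-02, -1.74238676e-04]), 'tool_pos': array([ 0.15406945, -0.57931709,  0.22559517]), 'orientation': array([-0.27214232,  2.08478902, -2.08100805]), 'force': array([ 0.46142709, -0.39325817, -0.38303729]), 'wrist_torque': array([-0.04233926, -0.00325779, -0.01372826]), 'opening': 0.09271977994785134}
0.008
scene {'fx': 471.5943267627543, 'fy': 471.5943267627543, 'cx': 332.40967299663606, 'cy': 239.78543725340253, 'k1': -0.09144538271745048, 'rvec': array([ 1.91262354,  1.16537426, -0.58140367]), 'tvec': array([-0.23091629, -0.03963036,  1.5427273 ])}
top {'fx': 503.45239057190787, 'fy': 503.45239057190787, 'cx': 316.32151591824635, 'cy': 237.36707815433405, 'k1': -0.11908700292515459, 'rvec': array([ 2.14409008, -2.10289553,  0.14178185]), 'tvec': array([0.03196431, 0.49883128, 1.09882109])}
```

View pics/scene0.png

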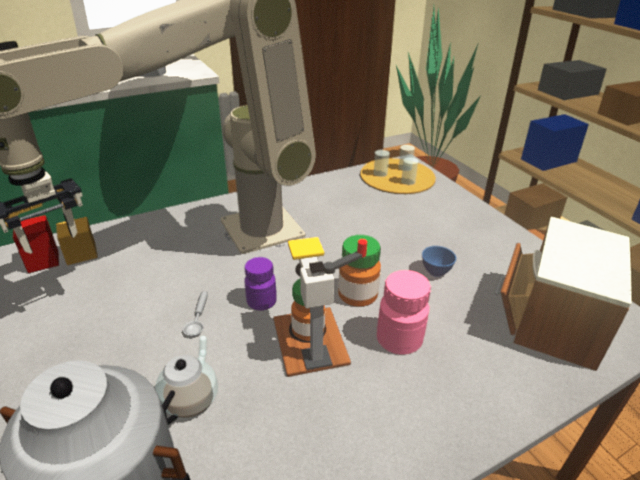

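View pics/top0.png

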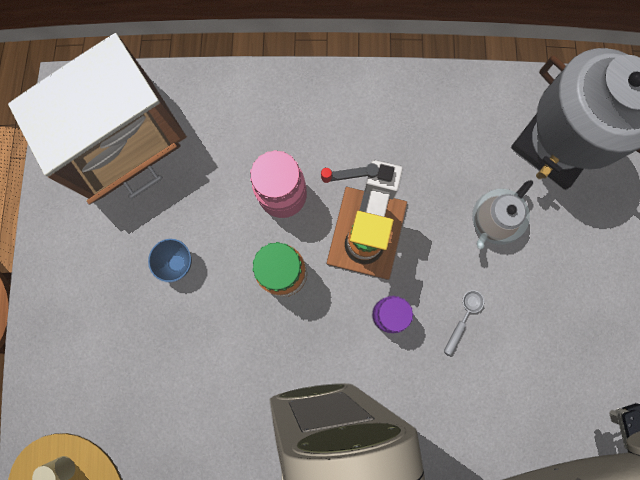

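Run:
```python
import cv2
a=cv2.imread("pics/top0.png")[150:290,310:450];b=cv2.imread("pics/scene0.png")[230:380,250:400]
cv2.imwrite("pics/crop_t.png",cv2.resize(a,None,fx=4,fy=4,interpolation=2));cv2.imwrite("pics/crop_s.png",cv2.resize(b,None,fx=4,fy=4,interpolation=2))
```

```text
(no output)
```

View pics/crop_t.png

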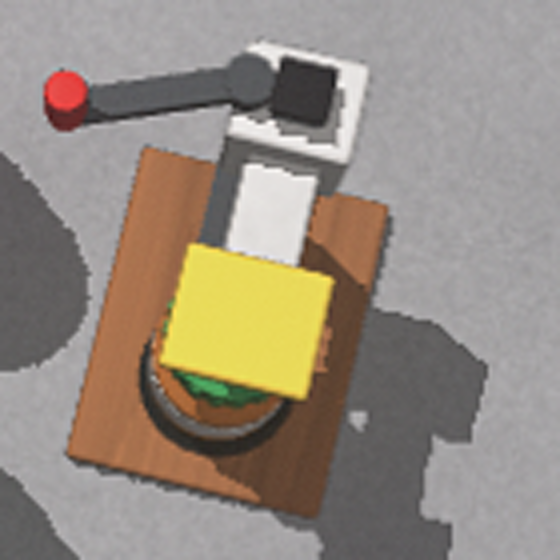

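View pics/crop_s.png

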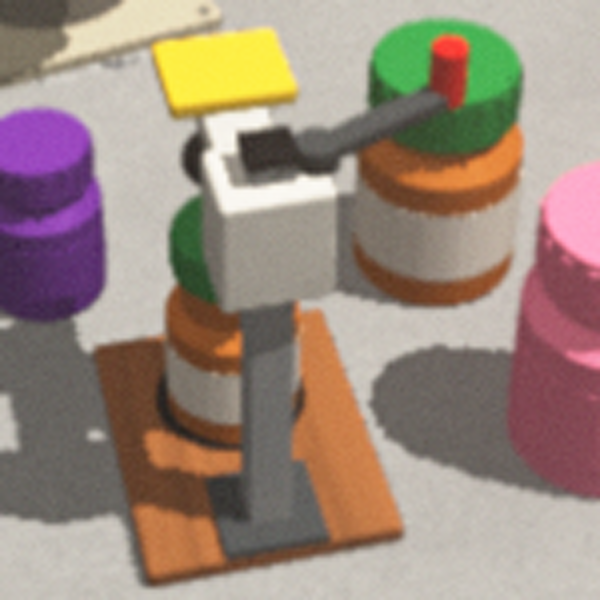

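```bash
cat > fit.py <<'E'
import numpy as np,cv2
from scipy.optimize import least_squares
C={}
C['scene']=dict(f=471.5943,c=(332.4097,239.7854),k=-0.0914454,r=np.array([1.91262354,1.16537426,-0.58140367]),t=np.array([-0.23091629,-0.03963036,1.5427273]))
C['top']=dict(f=503.45239,c=(316.3215,237.367),k=-0.119087,r=np.array([2.14409008,-2.10289553,0.14178185]),t=np.array([0.03196431,0.49883128,1.09882109]))
def proj(n,P):
    c=C[n];K=np.array([[c['f'],0,c['c'][0]],[0,c['f'],c['c'][1]],[0,0,1]])
    return cv2.projectPoints(np.array(P,float).reshape(-1,1,3),c['r'],c['t'],K,np.array([c['k'],0,0,0,0]))[0][:,0]
def model(p):
    x,y,yaw,h,q=p
    base=[(95,75,14),(95,-75,14),(-95,-75,14),(-95,75,14)]
    # head origin in stand: (-30,0,h)
    pl=[(-30-10+s*30,w*35,h*1e3+62) for s,w in((1,1),(1,-1),(-1,-1),(-1,1))]
    a=np.radians(120)-q
    post=[(65+85*np.cos(a),25+85*np.sin(a),h*1e3+108)]
    P=np.array(base+pl+post)/1e3
    R=np.array([[np.cos(yaw),-np.sin(yaw),0],[np.sin(yaw),np.cos(yaw),0],[0,0,1]])
    return P@R.T+[x,y,0]
if __name__=="__main__":
    T=np.array([(145,147),(390,205),(317,516),(70,455),(192,243),(333,278),(307,400),(160,362),(66,86)])/4+[310,150]
    S=np.array([(403,528),(150,575),(95,348),(322,308),(298,94),(172,106),(152,42),(270,30),(450,42)])/4+[250,230]
    def res(p): M=model(p); return np.r_[(proj('top',M)-T).ravel(),(proj('scene',M)-S).ravel()]
    s=least_squares(res,[.6,-.1,-.2,.2,.1],loss='soft_l1')
    print(s.x); print(res(s.x).reshape(-1,2).round(1)); M=model(s.x); print(M.round(4)); print("plate",M[4:8].mean(0))
    for l,z in (("pink",(278,175)),):pass
E
python3 fit.py
```

```text
[ 0.51845658 -0.07552838 -0.22918044  0.19176628  0.14402205]
[[-0.6 -1.4]
 [ 0.2 -0.8]
 [ 0.3  0. ]
 [-1.6 -0.6]
 [-0.9 -1.1]
 [ 0.7 -0.8]
 [-0.2 -0.1]
 [-0.7  0.2]
 [-0.   0.3]
 [ 0.3 -1.3]
 [-1.1 -0.8]
 [-0.9 -2. ]
 [-0.4 -1.3]
 [-0.3 -1.1]
 [-0.9  0.3]
 [-1.   0.4]
 [ 0.3 -0.6]
 [-0.2  1.5]]
[[ 0.628  -0.0241  0.014 ]
 [ 0.5939 -0.1701  0.014 ]
 [ 0.4089 -0.127   0.014 ]
 [ 0.443   0.0191  0.014 ]
 [ 0.5167 -0.0392  0.2538]
 [ 0.5008 -0.1073  0.2538]
 [ 0.4423 -0.0937  0.2538]
 [ 0.4582 -0.0255  0.2538]
 [ 0.5747  0.0181  0.2998]]
plate [ 0.47950246 -0.0664412   0.25376628]
```

```bash
cat > h.py <<'E'
import numpy as np
from plant import monitor
from scipy.spatial.transform import Rotation as R
s=monitor.read_state()
Rt=R.from_rotvec(s['orientation']); p=np.array(s['tool_pos'])
def show():
    print('t',s['t'],'p',p.round(4),'F',np.round(s['force'],2),'open',round(s['opening'],4),'q',np.round(s['q'],3))
    print('toolx,y,z rows\n',Rt.as_matrix().T.round(3))
def go(target,jawdir=None):
    print('shift mm (tool axes)',(Rt.inv().apply(np.array(target)-p)*1e3).round(1))
    if jawdir is not None:
        z=np.array([np.cos(jawdir),np.sin(jawdir),0]);y=np.array([0,0,-1.])
        for k in(1,-1):
            zz=k*z; M=np.c_[np.cross(y,zz),y,zz]
            print('turn',k,(Rt.inv()*R.from_matrix(M)).as_rotvec().round(3))
E
python3 - <<'E'
from h import *
from fit import *
show()
yaw=-.229
go([.4795,-.0664,.33],yaw+np.pi/2)
# pink triangulate cap top centre
def f(X): return np.r_[proj('top',X)[0]-[275,174],proj('scene',X)[0]-[408,289]]
r=least_squares(f,[.6,.1,.15]);print('pink',r.x,r.cost)
def f(X): return np.r_[proj('top',X)[0]-[277,266],proj('scene',X)[0]-[361,249]]
r=least_squares(f,[.6,.1,.15]);print('big orange',r.x,r.cost)
a=[.51846,-.07553]
c,s_=np.cos(yaw),np.sin(yaw);print('pivot',a[0]+.065*c-.025*s_,a[1]+.065*s_+.025*c)
E
```

```text
t 0.1 p [ 0.1541 -0.5794  0.2257] F [ 0.37  0.11 -0.12] open 0.0931 q [-1.396  0.131  1.489 -0.     1.523 -0.085]
toolx,y,z rows
 [[-0.966 -0.257 -0.   ]
 [-0.     0.002 -1.   ]
 [ 0.257 -0.966 -0.002]]
shift mm (tool axes) [-446.3 -103.6 -412.3]
turn 1 [ 0.000e+00 -2.653e+00 -2.000e-03]
turn -1 [0.002 0.489 0.   ]
pink [0.61084429 0.12678362 0.15903005] 0.0014185234679646
big orange [0.42005228 0.11703228 0.14974792] 0.0014658276321875424
pivot 0.5874381961505969 -0.06593789617394713
```

```bash
python3 -m inch '[[[0,-52,0,0,0,0],[0,-52,0,0,0,0],[-30,0,-27,0,0,0],[-30,0,-27,0,0,0],[-30,0,-27,0,0,0],[-30,0,-27,0,0,0],[-30,0,-27,0,0,0],[-30,0,-27,0,0,0]]]' 0 20; python3 -m inch '[[[-30,0,-27,0,0,0],[-30,0,-27,0,0,0],[-30,0,-27,0,0,0],[-30,0,-27,0,0,0],[-30,0,-27,0,0,0],[-30,0,-27,0,0,0],[0,0,0,0,0.163,0],[0,0,0,0,0.163,0]]]'; python3 -m inch '[[[0,0,0,0,0.163,0],[0,0,0,0,0,0]]]'; python3 -c "
from h import *
show();go([.4795,-.0664,.275],-.229+np.pi/2)"
```

```text
t: 1.1
tool_pos: [0.2869, -0.3757, 0.3302]
orientation: [-0.272, 2.084, -2.082]
force: [0.3, -0.3, 0.5]
opening: 0.018
t: 2.1
tool_pos: [0.419, -0.1735, 0.3302]
orientation: [-0.076, -2.186, 2.185]
force: [0.1, 0.6, -0.2]
opening: 0.0006
t: 2.35
tool_pos: [0.4187, -0.1741, 0.3302]
orientation: [-0.24, -2.101, 2.1]
force: [-0.6, 0.7, 1.1]
opening: 0.0008
t 2.35 p [ 0.4187 -0.1741  0.3302] F [-0.6   0.75  1.06] open 0.0008 q [-0.507 -0.289  1.699 -0.     1.732  1.292]
toolx,y,z rows
 [[-0.974  0.226  0.001]
 [-0.001  0.    -1.   ]
 [-0.226 -0.974 -0.   ]]
shift mm (tool axes) [ -34.9   55.2 -118.7]
turn 1 [ 1.000e-03 -3.141e+00 -0.000e+00]
turn -1 [0.    0.001 0.001]
```

```bash
python3 -m inch '[[[-12,0,-40,0,0,0],[-12,0,-40,0,0,0],[-11,0,-39,0,0,0],[0,30,0,0,0,0],[0,25,0,0,0,0],[0,0,0,0,0,0]]]'
python3 - <<'E'
from h import *
from plant import optics
import cv2
show();go([.4795,-.0664,.262])
for n in("scene","top"):
    cv2.imwrite(f"pics/{n}1.png",optics.read_camera(n)["image"])
a=cv2.imread("pics/scene1.png")[170:380,230:430];b=cv2.imread("pics/top1.png")[130:290,260:460]
cv2.imwrite("pics/c1.png",cv2.hconcat([cv2.resize(a,(400,420)),cv2.resize(b,(400,320)).__class__ and cv2.copyMakeBorder(cv2.resize(b,(400,320)),0,100,0,0,0)]))
E
```

```text
t: 3.1
tool_pos: [0.4786, -0.0659, 0.2733]
orientation: [-0.233, -2.101, 2.099]
force: [-0.5, -0.7, 0.6]
opening: 0.0001
t 3.1 p [ 0.4786 -0.0659  0.2733] F [-0.52 -0.71  0.55] open 0.0001 q [-0.243 -0.2    1.727  0.     1.62   1.553]
toolx,y,z rows
 [[-0.975  0.224  0.005]
 [-0.005  0.001 -1.   ]
 [-0.224 -0.975 -0.   ]]
shift mm (tool axes) [-1.  11.3  0.3]
```

View pics/c1.png

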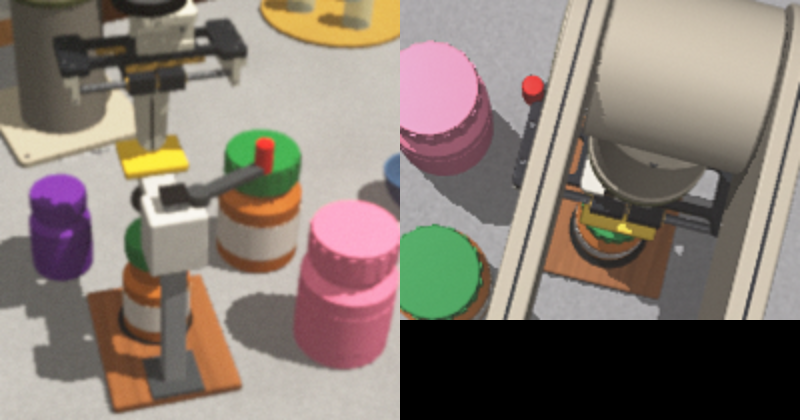

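```bash
for i in 1; do python3 -m inch '[[[-1,4,0,0,0,0],[0,3,0,0,0,0],[0,3,0,0,0,0],[0,3,0,0,0,0],[0,3,0,0,0,0],[0,3,0,0,0,0],[0,0,0,0,0,0]]]'; python3 -m inch '[[[0,3,0,0,0,0],[0,3,0,0,0,0],[0,3,0,0,0,0],[0,3,0,0,0,0],[0,3,0,0,0,0],[0,3,0,0,0,0],[0,0,0,0,0,0]]]'; python3 -c "
from h import *
show()"; done
```

```text
t: 4.08
tool_pos: [0.481, -0.0666, 0.2563]
orientation: [-0.242, -2.1, 2.1]
force: [0.8, 0.1, 1.2]
opening: 0.0007
t: 4.95
tool_pos: [0.4808, -0.0665, 0.238]
orientation: [-0.241, -2.1, 2.1]
force: [-0.3, -0.6, 0.7]
opening: 0.0005
t 4.95 p [ 0.4808 -0.0665  0.238 ] F [-0.31 -0.6   0.68] open 0.0005 q [-0.243 -0.188  1.78   0.     1.551  1.557]
toolx,y,z rows
 [[-0.974  0.227  0.001]
 [-0.001  0.    -1.   ]
 [-0.227 -0.974 -0.   ]]
```

```bash
cat > look.py <<'E'
import sys,cv2
from plant import optics
n=sys.argv[1]
a=optics.read_camera("scene")["image"]; cv2.imwrite(f"pics/s{n}.png",a)
cv2.imwrite(f"pics/cs{n}.png",cv2.resize(a[200:350,260:400],None,fx=4,fy=4,interpolation=2))
E
python3 look.py 2
```

```text
(no output)
```

View pics/cs2.png

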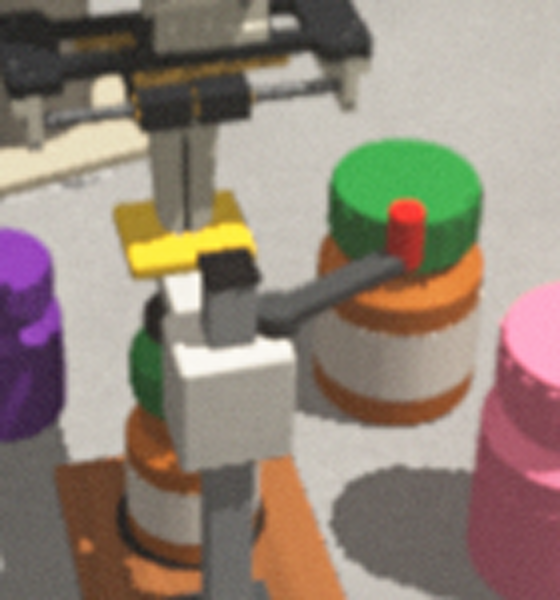

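The head is following: the column now sticks out above the sleeve. The force only shows while moving, so the next calls end on a moving row.

```bash
python3 -m inch '[[[0,2,0,0,0,0],[0,2,0,0,0,0],[0,2,0,0,0,0],[0,2,0,0,0,0]]]';python3 -m inch '[[[0,1,0,0,0,0],[0,1,0,0,0,0]]]';python3 -m inch '[[[0,1,0,0,0,0],[0,1,0,0,0,0]]]'
```

```text
t: 5.5
tool_pos: [0.4808, -0.0664, 0.2305]
orientation: [-0.241, -2.1, 2.1]
force: [-3.3, 1.9, 3.7]
opening: 0.0006
t: 5.75
tool_pos: [0.4809, -0.0665, 0.2286]
orientation: [-0.242, -2.1, 2.1]
force: [-3.3, 1.1, 4.6]
opening: 0.0008
t: 6.0
tool_pos: [0.481, -0.0665, 0.2266]
orientation: [-0.242, -2.1, 2.1]
force: [-2.8, 1.8, 4.8]
opening: 0.0005
```

```bash
python3 -m inch '[[[0,1,0,0,0,0]]]'|egrep 'pos|force';python3 -m inch '[[[0,1,0,0,0,0]]]'|egrep 'pos|force';python3 -m inch '[[[0,1,0,0,0,0]]]'|egrep 'pos|force'
```

```text
tool_pos: [0.4809, -0.0665, 0.2256]
force: [-2.5, 1.5, 3.8]
tool_pos: [0.4809, -0.0665, 0.2245]
force: [-3.0, 1.9, 4.0]
tool_pos: [0.481, -0.0665, 0.2236]
force: [-2.0, 1.5, 4.5]
```

```bash
python3 -m inch '[[[0,1,0,0,0,0]]]'|egrep 'pos|force';python3 -m inch '[[[0,1,0,0,0,0]]]'|egrep 'pos|force'
```

```text
tool_pos: [0.481, -0.0665, 0.2228]
force: [-3.8, 1.9, 6.8]
tool_pos: [0.481, -0.0665, 0.222]
force: [-6.4, 1.5, 8.5]
```

```bash
python3 -m inch '[[[0,1,0,0,0,0]]]'|egrep 'pos|force';python3 -m inch '[[[0,1,0,0,0,0]]]'|egrep 'pos|force'
```

```text
tool_pos: [0.481, -0.0665, 0.2212]
force: [-5.6, 2.9, 9.3]
tool_pos: [0.481, -0.0665, 0.2205]
force: [-7.1, 2.0, 11.3]
```

```bash
python3 -m inch '[[[0,0,0,0,0,0],[0,0,0,0,0,0]]]'|egrep 'pos|force';python3 -m inch '[[[0,0,0,0,0,0],[0,0,0,0,0,0]]]'|egrep 'pos|force'; python3 look.py 3
```

```text
tool_pos: [0.481, -0.0665, 0.2204]
force: [-6.0, 2.2, 9.3]
tool_pos: [0.481, -0.0665, 0.2204]
force: [-5.9, 2.0, 10.0]
```

View pics/cs3.png

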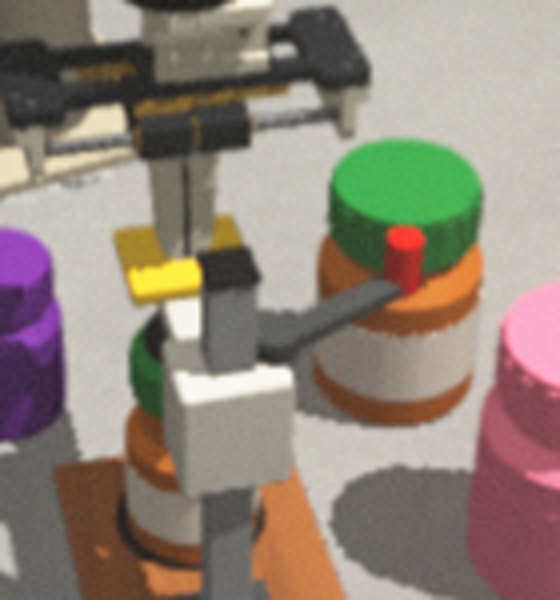

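```bash
python3 -m inch '[[[0,-1,0,0,0,0],[0,-1,0,0,0,0],[0,-1,0,0,0,0],[0,-3,0,0,0,0],[0,-14,0,0,0,0],[0,-40,0,0,0,0],[0,-50,0,0,0,0],[0,0,0,0,0,0]]]'; python3 -m inch '[[[0,0,0,0,-0.17,0],[0,0,0,0,-0.17,0],[0,0,0,0,-0.17,0],[0,0,0,0,-0.17,0],[0,0,0,0,-0.17,0],[0,0,0,0,-0.17,0],[0,0,0,0,-0.17,0],[0,0,0,0,-0.17,0]]]' 50 20; python3 look.py 4;  python3 -c "
from h import *
show();go([.5747,.0181,.330],-.436)"
```

```text
t: 8.43
tool_pos: [0.483, -0.0671, 0.3358]
orientation: [-0.252, -2.103, 2.105]
force: [0.4, 0.1, -0.0]
opening: 0.0004
t: 9.43
tool_pos: [0.4808, -0.0665, 0.3294]
orientation: [-0.972, 1.522, -1.521]
force: [-0.4, 0.2, -0.6]
opening: 0.05
t 9.475 p [ 0.4807 -0.0665  0.3294] F [-0.28  0.38  0.37] open 0.0501 q [-0.243 -0.201  1.627  0.     1.716  0.183]
toolx,y,z rows
 [[-0.413 -0.911  0.   ]
 [-0.001  0.    -1.   ]
 [ 0.911 -0.413 -0.001]]
shift mm (tool axes) [-115.8   -0.7   50.6]
turn 1 [0.001 0.01  0.   ]
turn -1 [ 0.000e+00 -3.131e+00 -1.000e-03]
```

View pics/cs4.png

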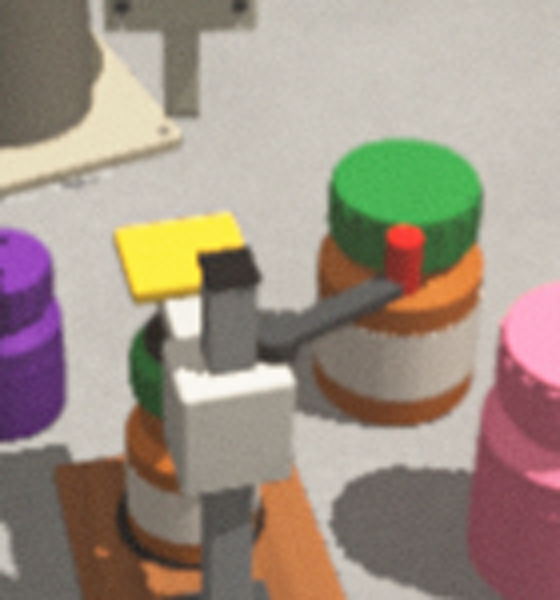

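The head stayed down with the red post top unmoved at (405,235) in the crop. I'll check the post position with the top view too.

Run:
```python
from fit import *
from plant import optics
p=[0.5185,-.0755,-.2292,.1504,.144]
M=model(p);print('post',M[8],'pred scene',proj('scene',M[8]),'pred top',proj('top',M[8]),'plate scene',((proj('scene',M[4:8])-[260,200])*4).round())
a=optics.read_camera("top")["image"];cv2.imwrite("pics/t5.png",cv2.resize(a[130:290,260:460],None,fx=4,fy=4,interpolation=2)[:600])
```

```text
post [0.57474436 0.01811878 0.2584    ] pred scene [[361.20377557 258.14262226]] pred top [[326.64247738 178.17999853]] plate scene [[256. 270.]
 [131. 288.]
 [110. 224.]
 [231. 207.]]
```

View pics/t5.png

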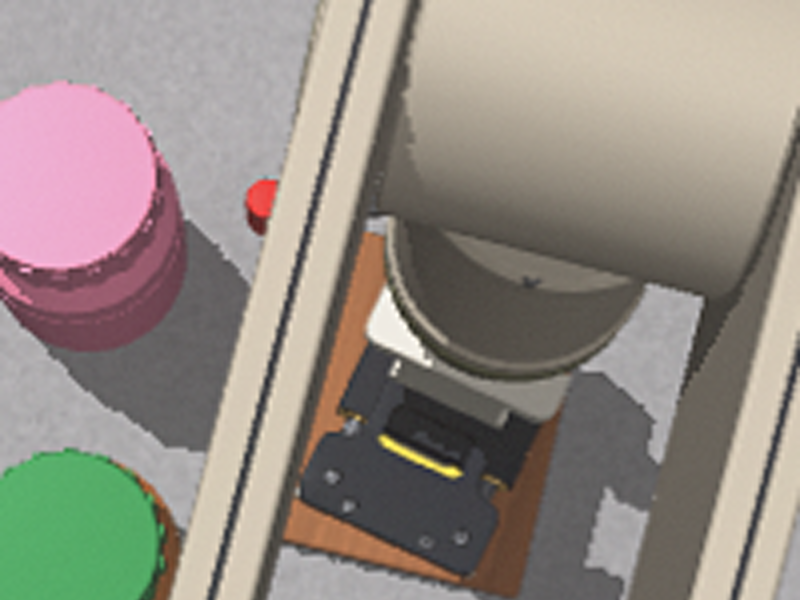

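```bash
python3 -m inch '[[[-39,0,17,0,0,0],[-39,0,17,0,0,0],[-38,0,17,0,0,0],[0,0,0,0,0,0],[0,25,0,0,0,0],[0,25,0,0,0,0],[0,0,0,0,0,0]]]';  python3 look.py 6;python3 -c "
from h import *
show();go([.5747,.0181,.247],-.436)"
```

```text
t: 10.4
tool_pos: [0.5748, 0.0162, 0.2773]
orientation: [-0.97, 1.531, -1.526]
force: [-0.2, 0.2, 0.4]
opening: 0.05
t 10.45 p [0.5756 0.0162 0.2792] F [-0.15  0.62  0.27] open 0.0499 q [-0.061  0.051  1.478 -0.     1.615  0.382]
toolx,y,z rows
 [[-0.428 -0.904  0.001]
 [-0.002 -0.    -1.   ]
 [ 0.904 -0.428 -0.002]]
shift mm (tool axes) [-1.3 32.2 -1.6]
turn 1 [ 0.002 -0.006  0.001]
turn -1 [-1.000e-03  3.135e+00  3.000e-03]
```

View pics/cs6.png

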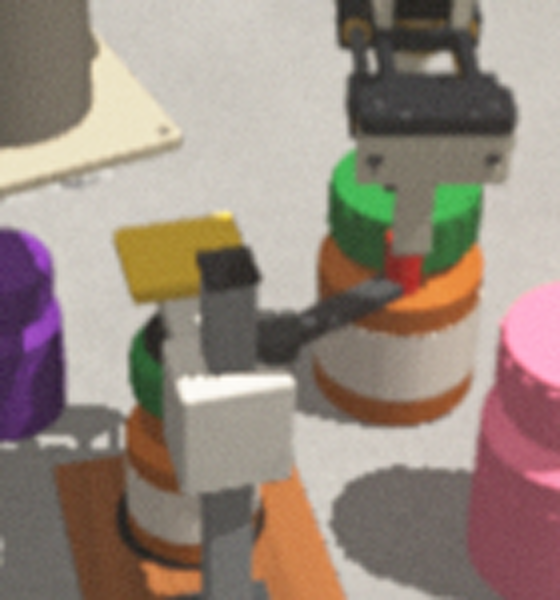

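The gripper stands over the post, with the rear finger between it and the camera. Next I go down and narrow the opening.

```bash
python3 -m inch '[[[-1,16,-1,0,0,0],[0,16,0,0,0,0],[0,0,0,0,0,0],[0,0,0,0,0,0]]]';python3 -m inch '[[[0,0,0,0,0,0],[0,0,0,0,0,0],[0,0,0,0,0,0]]]' 28 20
python3 - <<'E'
from h import *
show()
piv=np.array([.58744,-.06594]);yaw=-.2292
prev=p[:2]
for q in np.arange(.2,1.31,.1):
    a=np.radians(120)-q+yaw; X=piv+.085*np.array([np.cos(a),np.sin(a)])
    d=Rt.inv().apply(np.r_[X-prev,0])*1e3; print(round(q,2),X.round(4),d.round(1)); prev=X
E
```

```text
t: 10.95
tool_pos: [0.576, 0.018, 0.2477]
orientation: [-0.968, 1.526, -1.526]
force: [-0.1, 0.4, 1.4]
opening: 0.0501
t: 11.32
tool_pos: [0.5761, 0.018, 0.2479]
orientation: [-0.967, 1.525, -1.526]
force: [0.4, 0.9, 0.2]
opening: 0.0289
t 11.325 p [0.5761 0.018  0.2479] F [0.42 0.91 0.21] open 0.0289 q [-0.058  0.058  1.526  0.     1.557  0.382]
toolx,y,z rows
 [[-0.426 -0.905 -0.   ]
 [ 0.     0.    -1.   ]
 [ 0.905 -0.426  0.   ]]
0.2 [0.5794 0.0187] [-2.   0.   2.7]
0.3 [0.5879 0.0191] [-4.   0.   7.5]
0.4 [0.5964 0.0186] [-3.2  0.   7.9]
0.5 [0.6048 0.0173] [-2.4  0.   8.2]
0.6 [0.613  0.0151] [-1.6  0.   8.4]
0.7 [0.621  0.0122] [-0.7  0.   8.5]
0.8 [0.6286 0.0084] [0.1 0.  8.5]
0.9 [0.6358 0.0039] [1.  0.  8.4]
1.0 [ 0.6426 -0.0012] [1.8 0.  8.3]
1.1 [ 0.6487 -0.0071] [2.6 0.  8.1]
1.2 [ 0.6543 -0.0135] [3.4 0.  7.8]
1.3 [ 0.6592 -0.0204] [4.2 0.  7.4]
```

```bash
python3 -m inch '[[[-2,0,3,0,0,0],[-4,0,7,0,0,0],[-3,0,8,0,0,0],[-2.5,0,8,0,0,0]]]';python3 -m inch '[[[-1.5,0,8,0,0,0],[-0.7,0,8,0,0,0]]]';python3 -m inch '[[[0,0,8,0,0,0],[1,0,8,0,0,0]]]'; python3 look.py 7
```

```text
t: 11.82
tool_pos: [0.6051, 0.0175, 0.2474]
orientation: [-0.968, 1.526, -1.525]
force: [-1.3, 2.6, -0.5]
opening: 0.0284
t: 12.08
tool_pos: [0.6204, 0.0123, 0.2474]
orientation: [-0.968, 1.526, -1.525]
force: [-1.4, 3.2, 0.1]
opening: 0.0285
t: 12.32
tool_pos: [0.6341, 0.0051, 0.2475]
orientation: [-0.968, 1.526, -1.524]
force: [-3.7, 6.0, 0.1]
opening: 0.0281
```

View pics/cs7.png

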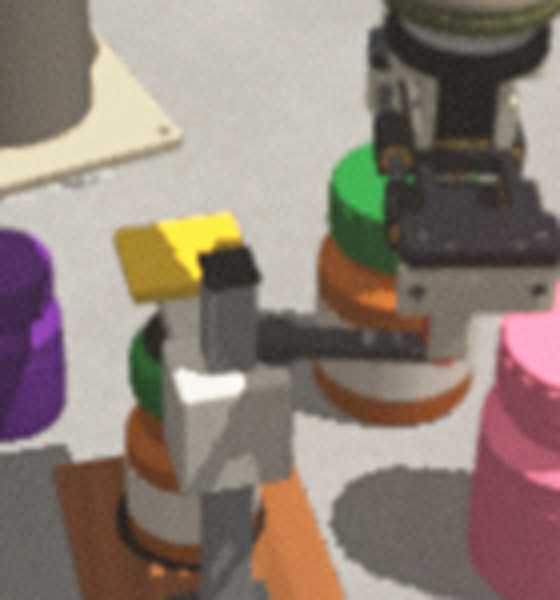

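The lever is swinging with the fingers and the head hasn't moved. I'll carry on.

```bash
python3 -m inch '[[[1.5,0,8,0,0,0],[2,0,8,0,0,0]]]';python3 -m inch '[[[2.8,0,8,0,0,0],[3,0,7,0,0,0]]]'; python3 -m inch '[[[3.5,0,6,0,0,0]]]'; python3 look.py 8
```

```text
t: 12.62
tool_pos: [0.6469, -0.0047, 0.2475]
orientation: [-0.968, 1.526, -1.524]
force: [-2.7, 5.1, -0.1]
opening: 0.0279
t: 12.88
tool_pos: [0.658, -0.0165, 0.2475]
orientation: [-0.968, 1.526, -1.524]
force: [-3.2, 4.7, -0.3]
opening: 0.0279
t: 13.0
tool_pos: [0.662, -0.0224, 0.2475]
orientation: [-0.968, 1.526, -1.525]
force: [-2.8, 5.6, 1.7]
opening: 0.0281
```

View pics/cs8.png

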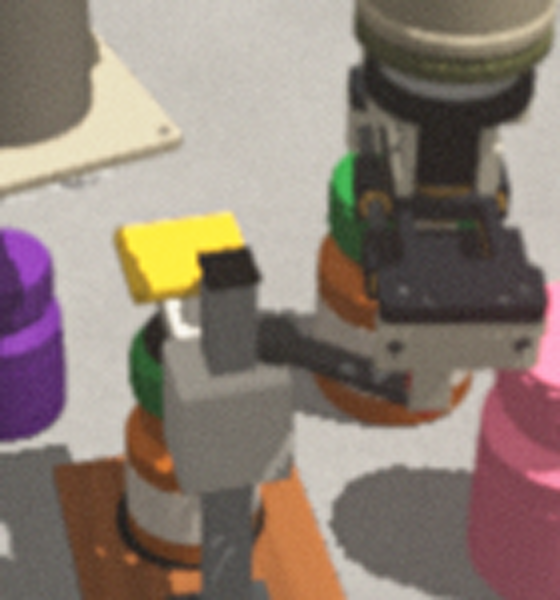

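```bash
python3 -m inch '[[[1.5,0,2.5,0,0,0]]]'|egrep 'pos|force'; python3 -m inch '[[[1.5,0,2,0,0,0]]]'|egrep 'pos|force'; python3 -m inch '[[[1,0,1.5,0,0,0]]]'|egrep 'pos|force'
```

```text
tool_pos: [0.6629, -0.0242, 0.2473]
force: [-8.8, 12.6, 2.8]
tool_pos: [0.6632, -0.0245, 0.2472]
force: [-12.1, 17.8, 4.2]
tool_pos: [0.6634, -0.0246, 0.2471]
force: [-16.1, 21.2, 6.8]
```

```bash
python3 -m inch '[[[1,0,1.5,0,0,0]]]'|egrep 'pos|force'; python3 -m inch '[[[0,0,0,0,0,0]]]'|egrep 'pos|force'; python3 look.py 9
```

```text
tool_pos: [0.6636, -0.0248, 0.247]
force: [-18.1, 26.2, 8.2]
tool_pos: [0.6635, -0.0248, 0.247]
force: [-17.7, 23.5, 7.3]
```

View pics/cs9.png

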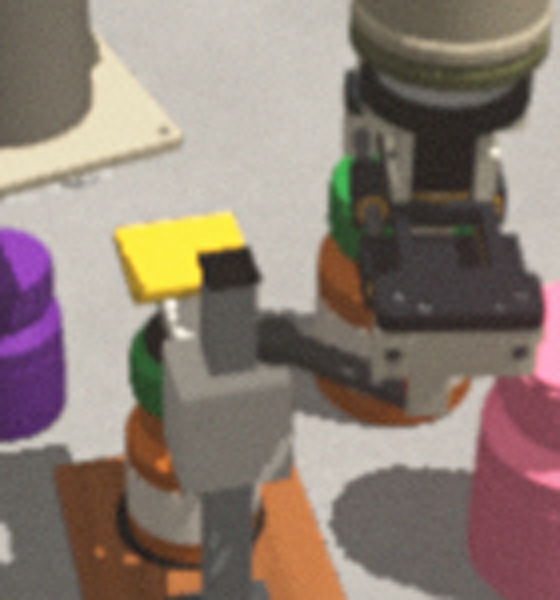

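The lever is hard against its stop. I'll back off, open and rise.

```bash
python3 -m inch '[[[-1.5,0,-2,0,0,0],[-1.5,0,-2,0,0,0],[-1,0,-2,0,0,0],[0,0,0,0,0,0]]]'; python3 -m inch '[[[0,0,0,0,0,0],[0,0,0,0,0,0],[0,-10,0,0,0,0],[0,-40,0,0,0,0],[0,-50,0,0,0,0],[0,0,0,0,0,0]]]' 44; python3 -m inch '[[[-50,0,0,0,0,0],[-50,0,0,0,0,0],[-50,0,0,0,0,0],[-50,0,0,0,0,0],[0,0,0,0,0,0],[0,0,0,0,0,0]]]';python3 look.py 10
python3 - <<'E'
from fit import *
from plant import optics
a=optics.read_camera("top")["image"];cv2.imwrite("pics/t10.png",a)
for q in(1.1,1.2,1.3):
    M=model([0.5185,-.0755,-.2292,.1504,q]);print(q,((proj('scene',M[8])-[260,200])*4).round(),proj('top',M[8]).round(1))
E
```

```text
t: 14.22
tool_pos: [0.6626, -0.0239, 0.2475]
orientation: [-0.969, 1.526, -1.525]
force: [-2.7, 4.0, -0.6]
opening: 0.0283
t: 14.98
tool_pos: [0.6649, -0.0246, 0.3551]
orientation: [-0.959, 1.517, -1.53]
force: [0.7, 0.1, -0.3]
opening: 0.0442
t: 15.72
tool_pos: [0.7481, 0.1565, 0.347]
orientation: [-0.969, 1.525, -1.526]
force: [-0.3, 0.5, 0.2]
opening: 0.044
1.1 [[438. 328.]] [[340.6 140.7]]
1.2 [[433. 338.]] [[344.  137.9]]
1.3 [[426. 348.]] [[347.7 135.5]]
```

View pics/cs10.png

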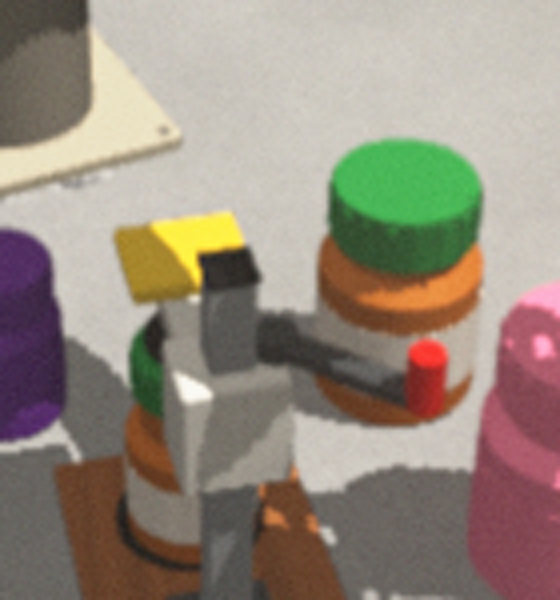

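View pics/t10.png

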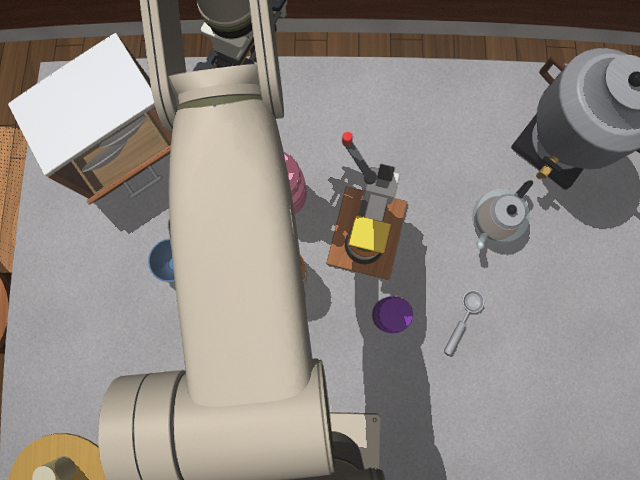

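Both views put the post at about 1.3 rad (scene crop (428,350), top (347,137)). The plate hasn't moved since the press, and the jar, teapot, bowl and spoon are where they were. Handing in.

```bash
python3 -c "
from plant import robot
print(robot.close_job())"
```

```text
the job is handed in; nothing more can be done
None
```

I pushed the head down by its yellow plate until the foot rested on the jar's cap. I then swung the red-post lever round to its end stop, and handed the job in at about 16 s of the 53 s allowed.

- **Press:** The head slid at about 4.5 N. The upward force then climbed over about 3 mm of further travel to 11.3 N, so the foot is pressing the cap with roughly 5–7 N. After I lifted off, the head had not visibly moved.
- **Lever:** I moved it round with the open fingers either side of the post. Near 1.3 rad the force rose to about 33 N without further motion, which is the end stop.
- **Last pictures:** Both cameras put the post at about 1.28–1.30 rad and the plate at the same height as when pressed. The jar is still on its seat, and the teapot, sugar bowl and spoon look unmoved.

No check failed or disagreed, but two things were not measured directly. The foot-to-cap force after release is inferred from the plate not moving. The jar's tilt and shift were judged by eye in the pictures.

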